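Pull the labelled carton out of the roller lane for weighing

ROBOT

A 6-joint arm with a two-finger parallel gripper is mounted at the origin on the work surface. World frame = base frame: x ahead of the robot, y to its left, z up, the work surface at z = 0. Lengths are in m, angles in rad, forces in N, time in s.
With the tool pointing down it reaches from about 0.275 to 0.975 m from the base axis. Payload 8.4 kg.
Tool frame: the origin (TCP) lies midway between the tips of the shut fingers; the grasp point (between the pads) lies 19 mm behind it; z points along the fingers, y is the line along which they close (so a half turn about z gives the same grasp; the last joint's range is limited). The gripper opens to 92 mm and grips with 3 to 60 N. Pads are 20 mm wide; open, the fingers measure 128 mm over their backs; the gripper's body (75 mm by 189 mm) begins 69 mm behind the grasp point.
Start: joints at [-1.299, 0.353, 1.633, -0, 1.155, -0.002], TCP at [0.169, -0.602, 0.215] pointing down, gripper open.
Joint ranges: [-2.63, 2.63], [-0.92, 2.1], [0.06, 2.66], [-1.3, 4.44], [0, 2.69], [-3.02, 3.02]. Speed limits (rad/s): [2.22, 2.22, 2.79, 3.14, 3.14, 3.14].

INTERFACE

Orientations are given as a rotation vector (axis times angle).
In Python, from bench import observe, snapshot, finish_job gives the robot as it stands. The module is installed in compiled form; this text tells all that it offers.
- The arm moves only by the tool servo_tool, never from a script. Its argument "moves" is a list of rows, each a list of 2 entries, a list of its own where there are three numbers: the shift along the tool's x, y, z normalised to -1 to 1, where 1 is 0.03 m, then the turn, a rotation vector about the tool's x, y, z normalised to -1 to 1, where 1 is 360 degrees. A call has 1 to 10 rows; each row shifts and turns the commanded pose from where the row before left it, along the tool's axes as they then stand; what a row does not reach is not made up. A row lasts 1/12 s, in which the tool goes at most 41.7 mm and 7.16 degrees, less where a joint would pass 70% of its speed; a pose out of reach is approached as far as the arm can. A call with a number of a shift or a turn outside -1 to 1 is refused whole. A call with a gripper value outside its range is refused whole. "gripper" is the opening, from -1 (shut) to 1 (fully open), set as the call begins (left out, the last holds). The fingers move at their own pace and stop on an object; "squeeze" is the grip in N (left out, the last holds). Time passes only in rows, so rows that do not move let the fingers close. It gives the time, the measured TCP pose, the force, the opening and the grip force at its end, in the units of the state.
- observe(): the state, without advancing time (a new reading comes with each control period).
- snapshot(name): name is "side" or "top" or "wrist"; returns a dict with "image" (420x560x3 uint8, blue, green, red), "mtx" (3x3 intrinsics, pixels), "eye" and "attitude" of the camera in the world; the wrist camera has in their place "mount" (4x4, takes a point from camera to tool coordinates, whose origin is the TCP and whose axes are the flange's). Camera axes: x right, y down, z forward; pixel columns grow to the right and rows downward; lengths in m; the calibration is good to about 2 mm. A picture is of the moment at which its call begins: read the wrist's pose just before it. There is no depth.
- finish_job(): hands the job in; it is judged then, once.
The state is a dict: "clock": time; "joints": joint angles; "joint_vel": joint speeds; "tau": joint torques, N m; "eef_pos": TCP position; "eef_rot": TCP orientation; "force": force on the tool from outside, world axes, zero at the start; "ft_torque": the same for the moment, N m; "grip_width": finger opening in m; "grip_force": force on a finger pad.
Only numpy, scipy, OpenCV 4.12 (cv2) and the standard library are available. Lean on these libraries where they do the work, as an engineer would, in place of code of your own. Each camera call takes 0.05 s, during which the arm holds its last target. There are 200 camera calls.

TASK

The long labelled carton at the back of the roller lane has to be weighed now. Stand the tall carton and the round canister that block it aside on the rubber mat, roll the long carton along the rollers up against the end stop without lifting it on the way, then lift it off there and set it centred on the scale. Finally put the tall carton and the canister back on the rollers, each where it stood at the start and facing the same way, and leave everything else on the bench alone.

Things in the scene. Friction and masses are not known exactly. Their poses are not given: they have to be found in the camera images.
- lane: Fixed level roller lane, 144 mm wide (x), 427 mm long (y axis runs along it to the end stop). Origin: centre of its underside, on the bench. Roller tops, where things stand, are 40 mm above it; rollers 20 mm thick every 24 mm, y -192 to +192; they turn freely (under 2 N rolls a carton) but hold a thing set down at rest. Rails: inner faces at x -60 and +60 mm, tops 46 mm above bench.
- lane_stop (a point): Point on the inner face of the lane's end stop (dark steel plate across the lane, 144 mm wide, top 72 mm above the bench): middle of its width, at roller-top height (40 mm), at y = +207 mm in the lane's frame. Same axes as the lane: +y points out of the lane.
- tall_carton: Loose brown cardboard carton with a tape strip on top, no label, the tallest of the three on the rollers: 60 mm (its x) by 75 mm (its y) by 95 mm high; 0.2 to 0.33 kg. Origin: centre of its underside. Starts upright on the rollers, axes nearly parallel to the lane's, in one of the two places nearer the end stop.
- canister: Loose round cardboard canister with steel lid, upright, 62 mm diameter, 85 mm high; 0.16 to 0.26 kg. Origin: centre of its underside. It starts on the rollers in the other of the two places nearer the end stop.
- long_carton: Loose brown cardboard carton with a white paper label on top, the longest and lowest: 60 mm (its x) by 110 mm (its y) by 70 mm high; 0.32 to 0.52 kg. Origin: centre of its underside. It starts on the rollers behind the two others, farthest from the end stop, its 110 mm along the lane.
- mat: Flat dark rubber mat fixed to the bench, 100 mm (x) by 200 mm (y), 4 mm thick: the side area for the tall carton and the canister, side by side along its y. Origin: centre of its underside.
- scale: Blue bench scale with a square-edged steel platform 120 mm (x) by 150 mm (y), fixed to the bench. Origin: on the bench below the platform's centre; the platform's top is 35 mm above it. A low display (22 mm high) reaches to 106 mm on its -x side.
- tape_roll: Bystander, leave alone: loose roll of clear packing tape lying flat, 80 mm diameter, 48 mm high, between mat and scale. Origin: centre of its underside.
- bottle: Bystander, leave alone: loose white bottle with red cap, 60 mm diameter, 160 mm high, off one end of the lane. Origin: centre of its underside.
- pot: Bystander, leave alone: loose terracotta plant pot without handles, 100 mm diameter, 80 mm high, off one end of the lane. Origin: centre of its underside.
There are look-alikes about, which are no part of the job. Leave any green or pink look-alike of the canister alone.

How it is judged:
By the outcome, as a careful person would: the job done as asked, in the order asked, and still so for the second after the job is handed in, with the robot touching nothing.
It also fails if it takes over 147 s, if anything falls off the work surface, if the arm or the gripper's body presses on something with over 40 N, if the wrist force passes 120 N, or if a joint passes its speed limit or range.

## Working session

There is one attempt and no reset: what is moved stays moved. The work goes in short steps, Python scripts to look and compute and a tool call to move; the robot and the scene stay as the last step left them, time stands still between calls to the robot, and variables do not carry over. Pictures are saved under pics/ and viewed, at most 14 in all, crops included, and the job is handed in when it is done.

Besides the shell and the picture viewer there is one more tool, called as name(argument=value, ...), one argument or row to a line, values as JSON. servo_tool: Moves the arm, as the interface text tells. Its arguments: {"type":"object","properties":{"moves":{"type":"array"},"gripper":{"type":"number"},"squeeze":{"type":"number"}},"required":["moves"]}

```bash
mkdir -p pics; cat > h.py <<'E'
import numpy as np,cv2
from scipy.spatial.transform import Rotation as R
from bench import observe,snapshot
def cam(n):
    o=observe() if n=="wrist" else None
    s=snapshot(n)
    if n=="wrist":
        T=np.eye(4);T[:3,:3]=R.from_rotvec(o["eef_rot"]).as_matrix();T[:3,3]=o["eef_pos"]
        M=T@np.array(s["mount"]);s["E"]=M[:3,3];s["A"]=M[:3,:3]
    else:
        s["E"]=np.array(s["eye"]);a=np.array(s["attitude"]);s["A"]=a if a.shape==(3,3) else R.from_rotvec(a).as_matrix()
    return s
def ray(s,u,v):
    d=s["A"]@np.linalg.solve(s["mtx"],[u,v,1.]);return s["E"],d/np.linalg.norm(d)
def onz(s,u,v,z):
    e,d=ray(s,u,v);return e+d*(z-e[2])/d[2]
def tri(a,pa,b,pb):
    e,d=ray(a,*pa);f,g=ray(b,*pb)
    t=np.linalg.lstsq(np.c_[d,-g],f-e,rcond=None)[0];P,Q=e+t[0]*d,f+t[1]*g
    return (P+Q)/2,np.linalg.norm(P-Q)
def proj(s,P):
    p=s["mtx"]@(s["A"].T@(np.array(P)-s["E"]));return p[:2]/p[2]
E
python3 - <<'E'
from h import *
import pickle
for n in ("top","side","wrist"):
    s=cam(n);cv2.imwrite(f"pics/{n}0.png",s["image"]);pickle.dump(s,open(n+"0.pkl","wb"));print(n,s.get("attitude"),s["E"],s["A"],s["mtx"])
print(observe())
E
```

```text
top [-2.18014965  2.0400032  -0.21270219] [ 0.35523853 -0.00838617  1.31385933] [[ 0.06611249 -0.97681315  0.20363006]
 [-0.99780963 -0.06518223  0.0112794 ]
 [ 0.0022552  -0.20392974 -0.97898293]] [[539.89942687   0.         282.022178  ]
 [  0.         539.89942687 203.71611354]
 [  0.           0.           1.        ]]
side [-1.09348884  2.47642996 -0.95251912] [0.26262977 0.36516981 0.62419603] [[-0.67824564 -0.55643365  0.47996297]
 [-0.73464705  0.49866915 -0.46002478]
 [ 0.01663054 -0.66461318 -0.74700251]] [[380.62162776   0.         286.07743205]
 [  0.         380.62162776 208.53893174]
 [  0.           0.           1.        ]]
wrist None [ 0.23626282 -0.58364255  0.38547679] [[ 0.26991765 -0.93288203 -0.23848601]
 [-0.96288171 -0.26197277 -0.0650314 ]
 [-0.00181022  0.24718694 -0.96896612]] [[360.63502479   0.         280.50736187]
 [  0.         360.63502479 208.66807095]
 [  0.           0.           1.        ]]
{'clock': 0.15, 'joints': array([-1.29940190e+00,  3.53503094e-01,  1.63392002e+00,  1.19521981e-05,
        1.15520140e+00, -2.41486185e-03]), 'joint_vel': array([-0.00063487, -0.00242126, -0.00441906, -0.000855  ,  0.00067914,
       -0.00036282]), 'tau': array([ 2.06493014e-04, -5.94205356e+01, -3.34467959e+01,  6.97498256e-02,
        2.03999563e-02, -8.47205092e-05]), 'eef_pos': array([ 0.16889962, -0.6013749 ,  0.21404591]), 'eef_rot': array([-3.11118397e+00, -4.28609065e-01,  2.00246716e-04]), 'force': array([-0.0331119 , -0.12562803, -0.6550208 ]), 'ft_torque': array([ 0.01088654, -0.00486969, -0.02877451]), 'grip_force': 0.0, 'grip_width': 0.09211341971346702}
```

View pics/top0.png

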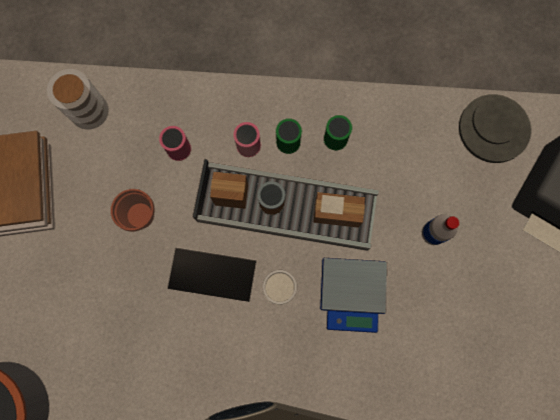

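View pics/side0.png

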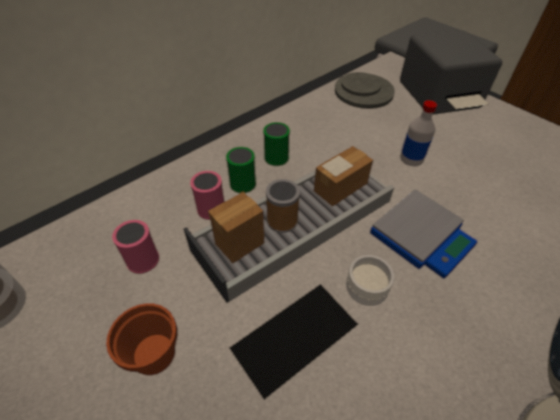

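The top view shows the lane with its stop on the left (cols 200–375). On it are the tall carton (228,189), the canister (271,196) and the long carton (340,209). Off the lane are the mat (212,275), tape (280,287), scale (354,286), pot (132,210) and bottle (442,228). The side view agrees: tall (237,228), canister (283,205), long (343,175).

```bash
python3 - <<'E'
from h import *
import pickle
t=pickle.load(open("top0.pkl","rb"));s=pickle.load(open("side0.pkl","rb"))
for n,s_,roi in (("top",t,(150,345,160,400)),("side",s,(130,400,180,480))):
    im=s_["image"];h=cv2.cvtColor(im,cv2.COLOR_BGR2HSV)
    a,b,c,d=roi
    m=np.zeros(h.shape[:2],np.uint8);m[a:b,c:d]=1
    for nm,lo,hi in (("brown",(3,90,45),(22,255,255)),("dark",(0,0,0),(180,255,28))):
        k=cv2.inRange(h,lo,hi)*m
        k=cv2.morphologyEx(k,cv2.MORPH_OPEN,np.ones((3,3)))
        for q in cv2.findContours(k,0,2)[0]:
            if cv2.contourArea(q)>60:
                r=cv2.minAreaRect(q);print(n,nm,np.round(r[0]),np.round(r[1]),round(r[2]),cv2.contourArea(q),np.round(cv2.boxPoints(r)).tolist())
cv2.imwrite("pics/tz.png",cv2.convertScaleAbs(cv2.resize(t["image"][155:345,160:400],None,fx=3.1,fy=3.1,interpolation=cv2.INTER_CUBIC),alpha=1.6))
cv2.imwrite("pics/sz.png",cv2.convertScaleAbs(cv2.resize(s["image"][130:330,180:440],None,fx=3,fy=3,interpolation=cv2.INTER_CUBIC),alpha=1.6))
E
```

```text
top brown [339. 207.] [50. 26.] 6 790.5 [[313.0, 218.0], [316.0, 191.0], [366.0, 197.0], [363.0, 223.0]]
top brown [228. 186.] [35. 27.] 6 847.5 [[209.0, 197.0], [212.0, 171.0], [247.0, 175.0], [244.0, 201.0]]
top dark [211. 275.] [81. 40.] 9 1705.5 [[168.0, 288.0], [174.0, 249.0], [255.0, 261.0], [249.0, 301.0]]
top dark [203. 191.] [ 5. 46.] 12 159.5 [[196.0, 213.0], [206.0, 167.0], [210.0, 168.0], [201.0, 214.0]]
side brown [282. 216.] [28. 30.] 90 663.0 [[267.0, 202.0], [297.0, 202.0], [297.0, 230.0], [267.0, 230.0]]
side brown [238. 226.] [58. 57.] 60 2629.5 [[199.0, 215.0], [249.0, 186.0], [277.0, 237.0], [228.0, 265.0]]
side brown [343. 174.] [42. 65.] 56 1786.0 [[304.0, 175.0], [358.0, 138.0], [382.0, 173.0], [327.0, 210.0]]
side dark [294. 339.] [ 59. 116.] 55 6106.5 [[230.0, 348.0], [325.0, 282.0], [359.0, 330.0], [264.0, 397.0]]
side dark [209. 270.] [62.  7.] 54 244.5 [[189.0, 247.0], [194.0, 243.0], [230.0, 293.0], [225.0, 297.0]]
```

View pics/tz.png

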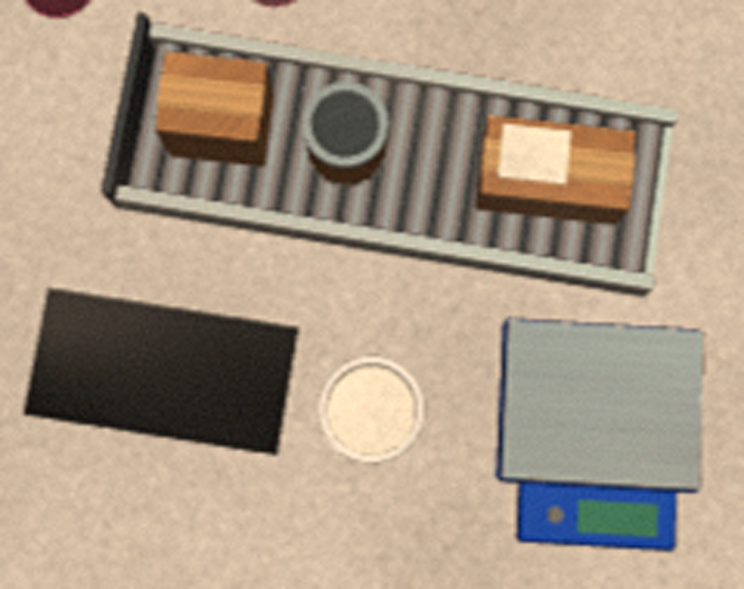

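View pics/sz.png

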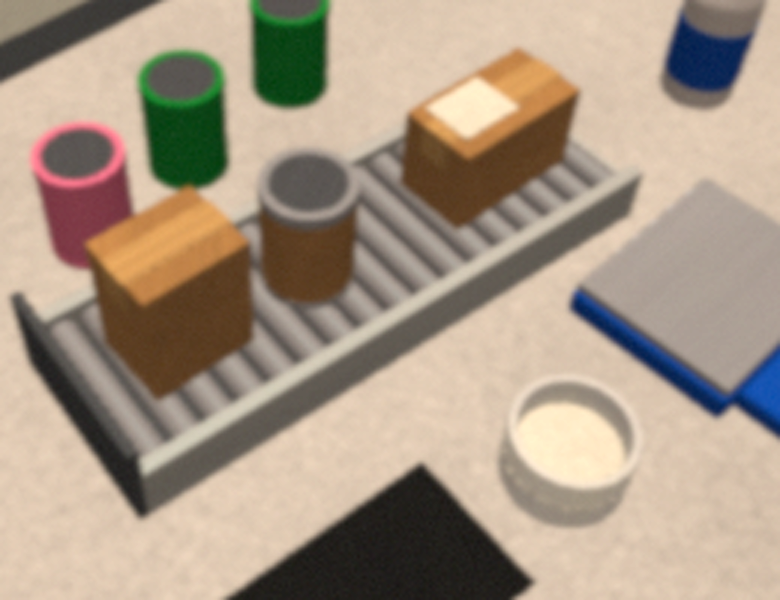

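The zooms give clean top-face corners for both cartons, the canister rim, the rails, the mat and the scale. I'll triangulate them.

```bash
python3 - <<'E'
from h import *
import pickle
t=pickle.load(open("top0.pkl","rb"));s=pickle.load(open("side0.pkl","rb"))
T=lambda p:(p[0]/3.1+160-.33,p[1]/3.1+155-.33)
S=lambda p:(p[0]/3+180-.33,p[1]/3+130-.33)
P={"tall":([(165,53),(271,61),(262,142),(157,129)],[(87,242),(190,187),(250,243),(146,305)]),
"long":([(488,117),(634,129),(630,210),(482,196)],[(408,117),(520,50),(578,93),(470,158)]),
"can":([(346,125)],[(309,189)]),
"scale":([(506,320),(703,329),(499,479)],[(578,292),(707,181),(730,390)]),
"label":([(500,124),(571,128),(570,185),(499,182)],[(429,104),(478,79),(518,104),(470,137)])}
for n,(a,b) in P.items():
    q=[tri(t,T(x),s,S(y)) for x,y in zip(a,b)];X=np.array([k[0] for k in q])
    print(n,X.mean(0).round(4),"gap",max(k[1] for k in q).round(4));
    if len(X)>2:
        print(X.round(3).tolist())
        dx=X[0]-X[1];print(" yaw(y axis)",np.degrees(np.arctan2(-dx[0],dx[1])).round(1))
def f(n,z,pts):
    X=np.array([onz(t,*T(p),z) for p in pts]);print(n,X.round(4)[:,:2].tolist(),"mean",X.mean(0).round(4));
    d=X[0]-X[1];print("  yaw",np.degrees(np.arctan2(-d[0],d[1])).round(1),"len",np.linalg.norm(d[:2]).round(3))
f("mat",.004,[(48,290),(298,327),(277,454),(25,413)])
f("scale",.035,[(506,320),(703,329),(697,490),(499,479)])
f("rail+",.046,[(150,25),(677,112)])
f("rail-",.046,[(115,204),(651,288)])
f("tape",.048,[(372,409),(320,409)])
E
```

```text
tall [0.635  0.128  0.1292] gap 0.002
[[0.663, 0.165, 0.135], [0.665, 0.089, 0.125], [0.605, 0.091, 0.126], [0.607, 0.166, 0.131]]
 yaw(y axis) 1.6
long [ 0.6069 -0.1272  0.1042] gap 0.005
[[0.638, -0.074, 0.103], [0.634, -0.183, 0.104], [0.576, -0.181, 0.101], [0.579, -0.071, 0.108]]
 yaw(y axis) -2.0
can [0.6224 0.0308 0.1166] gap 0.001
scale [ 0.4571 -0.1507  0.0294] gap 0.0054
[[0.496, -0.1, 0.024], [0.498, -0.252, 0.027], [0.377, -0.1, 0.037]]
 yaw(y axis) 0.8
label [ 0.6108 -0.1091  0.11  ] gap 0.0042
[[0.63, -0.083, 0.115], [0.632, -0.136, 0.105], [0.592, -0.135, 0.108], [0.589, -0.083, 0.112]]
 yaw(y axis) 2.8
mat [[0.4999, 0.2591], [0.484, 0.0609], [0.3854, 0.0696], [0.4036, 0.2666]] mean [0.4432 0.1641 0.004 ]
  yaw -4.6 len 0.199
scale [[0.4968, -0.099], [0.4999, -0.2496], [0.379, -0.2483], [0.3773, -0.0998]] mean [ 0.4382 -0.1742  0.035 ]
  yaw 1.2 len 0.151
rail+ [[0.7087, 0.1928], [0.6661, -0.2228]] mean [ 0.6874 -0.015   0.046 ]
  yaw -5.9 len 0.418
rail- [[0.5647, 0.2062], [0.5272, -0.2071]] mean [ 5.46e-01 -5.00e-04  4.60e-02]
  yaw -5.2 len 0.415
tape [[0.4221, -0.0013], [0.4195, 0.0375]] mean [0.4208 0.0181 0.048 ]
  yaw -176.2 len 0.039
```

servo_tool(
  moves=[
    [[0,0,-0.3],[0,0,-0.01]],
    [[0,0,-0.3],[0,0,-0.019]],
    [[0,0,-0.3],[0,0,-0.019]],
    [[0,0,-0.3],[0,0,-0.019]],
    [[0,0,-0.3],[0,0,-0.019]],
    [[0,0,-0.3],[0,0,-0.019]],
    [[0,0,-0.3],[0,0,-0.019]],
    [[0,0,-0.3],[0,0,-0.019]],
    [[0,0,-0.3],[0,0,-0.019]],
    [[0,0,-0.3],[0,0,-0.019]],
  ],
  gripper=1,
)

```text
clock: 0.98
eef_pos: [0.1689, -0.6015, 0.3047]
eef_rot: [-2.385, -2.044, -0.0]
force: [0.9, -0.1, 0.3]
grip_width: 0.0919
grip_force: 0.0
```

servo_tool(
  moves=[
    [[0.45,0.25,0],[0,0,-0.009]],
    [[0.9,0.5,0],[0,0,0]],
    [[0.9,0.5,0],[0,0,0]],
    [[0.9,0.5,0],[0,0,0]],
    [[0.9,0.5,0],[0,0,0]],
    [[0.9,0.5,0],[0,0,0]],
    [[0.9,0.5,0],[0,0,0]],
    [[0.9,0.5,0],[0,0,0]],
    [[0.9,0.5,0],[0,0,0]],
    [[0.9,0.5,0],[0,0,0]],
  ],
)

```text
clock: 1.82
eef_pos: [0.3383, -0.3603, 0.3045]
eef_rot: [-2.333, -2.104, -0.0]
force: [0.6, -0.0, -0.1]
grip_width: 0.092
grip_force: 0.0
```

servo_tool(
  moves=[
    [[0.9,0.5,0],[0,0,0]],
    [[0.9,0.5,0],[0,0,0]],
    [[0.9,0.5,0],[0,0,0]],
    [[0.9,0.5,0],[0,0,0]],
    [[0.9,0.5,0],[0,0,0]],
    [[0.9,0.5,0],[0,0,0]],
    [[0.9,0.5,0],[0,0,0]],
    [[0.9,0.5,0],[0,0,0]],
    [[0.9,0.5,0],[0,0,0]],
    [[0.9,0.5,0],[0,0,0]],
  ],
)

```text
clock: 2.65
eef_pos: [0.5154, -0.1072, 0.3045]
eef_rot: [-2.333, -2.104, 0.0]
force: [0.1, -0.2, -0.2]
grip_width: 0.0917
grip_force: 0.0
```

servo_tool(
  moves=[
    [[0.9,0.5,0],[0,0,0]],
    [[0.9,0.5,0],[0,0,0]],
    [[0.9,0.5,0],[0,0,0]],
    [[0.9,0.5,0],[0,0,0]],
    [[0.5,0.3,0],[0,0,0]],
    [[0,0,0],[0,0,0]],
    [[0,0,0],[0,0,0]],
    [[0,0,0],[0,0,0]],
  ],
)

```text
clock: 3.32
eef_pos: [0.5954, 0.0056, 0.3043]
eef_rot: [-2.333, -2.104, 0.002]
force: [0.2, 0.1, -0.7]
grip_width: 0.0921
grip_force: 0.0
```

```bash
python3 - <<'E'
from h import *
import pickle
s=cam("wrist");pickle.dump(s,open("wrist1.pkl","wb"));o=observe();print(o["clock"],o["eef_pos"],R.from_rotvec(o["eef_rot"]).as_matrix().round(3))
cv2.imwrite("pics/w1.png",cv2.convertScaleAbs(cv2.resize(s["image"],(784,588),interpolation=cv2.INTER_CUBIC),alpha=1.6))
E
```

```text
3.3667 [0.59541173 0.00539239 0.3045143 ] [[ 0.104  0.995 -0.001]
 [ 0.995 -0.104 -0.   ]
 [-0.    -0.001 -1.   ]]
```

View pics/w1.png

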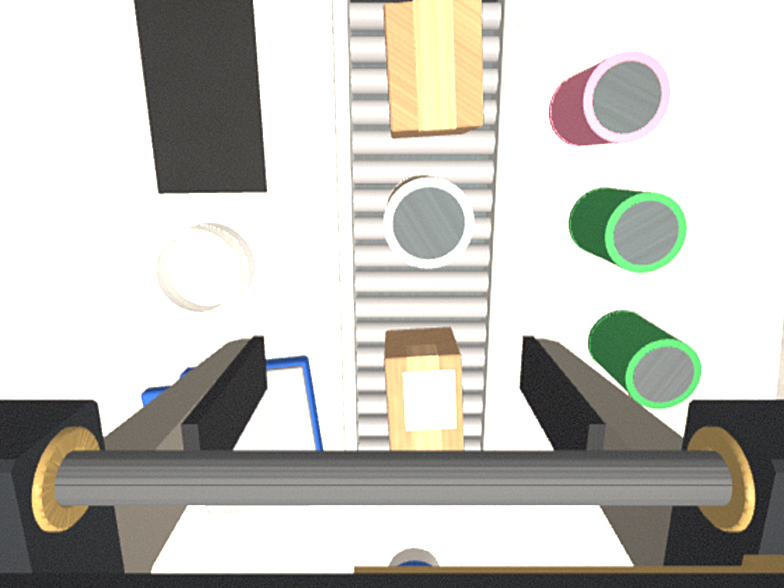

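The wrist view has the whole lane upright (up is lane +y, right is +x): tall carton (435,65), canister rim (429,222), long carton (423,390). The mat is upper left and the tape roll is at (205,265). Next I'll take precise positions from masks.

```bash
python3 - <<'E'
from h import *
import pickle
s=pickle.load(open("wrist1.pkl","rb"));t=pickle.load(open("top0.pkl","rb"))
im=s["image"];g=cv2.cvtColor(im,cv2.COLOR_BGR2GRAY);h=cv2.cvtColor(im,cv2.COLOR_BGR2HSV)
for p in [(300,50),(310,94),(340,70),(300,245),(308,262),(306,155),(306,131),(270,280)]: print(p,h[p[1],p[0]],im[p[1],p[0]])
# tall/long top faces
k=cv2.inRange(h,(5,70,120),(25,255,255))
k=cv2.morphologyEx(k,cv2.MORPH_OPEN,np.ones((5,5)))
for q in cv2.findContours(k,0,2)[0]:
    if cv2.contourArea(q)>800:
        ap=cv2.approxPolyDP(q,4,True)[:,0];print("poly",cv2.contourArea(q),ap.tolist(),[onz(s,*p,.135 if p[1]<150 else .11)[:2].round(4).tolist() for p in ap])
# canister: Hough
m=g.copy();c=cv2.HoughCircles(m[110:210,250:360],cv2.HOUGH_GRADIENT,1,50,param1=120,param2=15,minRadius=24,maxRadius=38);print("hough",c)
# rails: lines
e=cv2.Canny(g,60,150);L=cv2.HoughLinesP(e[:320],1,np.pi/720,40,minLineLength=70,maxLineGap=15)
for l in L[:,0]:
    if 225<l[0]<380 and abs(l[0]-l[2])<25:
        a,b=onz(s,l[0],l[1],.046),onz(s,l[2],l[3],.046)
        d=a-b if a[1]>b[1] else b-a;print("line",l.tolist(),a[:2].round(4),b[:2].round(4),np.degrees(np.arctan2(-d[0],d[1])).round(2))
E
```

```text
(300, 50) [ 17 106 193] [113 158 193]
(310, 94) [ 15 105  97] [57 77 97]
(340, 70) [ 15 119 184] [ 98 140 184]
(300, 245) [ 13 106  89] [52 68 89]
(308, 262) [ 17 108 218] [126 178 218]
(306, 155) [ 78  12 104] [102 104  99]
(306, 131) [ 64  10 176] [170 176 169]
(270, 280) [15  6 82] [80 81 82]
poly 1900.5 [[328, 253], [275, 256], [280, 321], [330, 321], [330, 295], [325, 306], [290, 307], [288, 265], [323, 263], [329, 290]] [[0.6393, -0.0736], [0.582, -0.0711], [0.5791, -0.1502], [0.6357, -0.1561], [0.638, -0.1236], [0.6314, -0.1366], [0.5922, -0.1338], [0.5949, -0.083], [0.6331, -0.0846], [0.6373, -0.1174]]
poly 6087.5 [[276, 2], [279, 92], [344, 89], [343, 0]] [[0.609, 0.1681], [0.6039, 0.0953], [0.6623, 0.0918], [0.6658, 0.1637]]
hough [[[56.5 49.5 26.6]]]
line [238, 0, 246, 305] [0.5702 0.1989] [ 0.5327 -0.1612] -5.95
line [236, 0, 240, 164] [0.5681 0.1991] [0.5493 0.0243] -6.14
line [345, 319, 360, 0] [ 0.6615 -0.1954] [0.7002 0.1853] -5.82
line [342, 318, 357, 10] [ 0.6576 -0.1935] [0.6966 0.176 ] -6.02
line [252, 210, 254, 319] [ 0.5565 -0.0334] [ 0.5407 -0.1829] -6.05
line 
[... 384 characters left out ...]
48, 46, 250, 131] [0.5751 0.1525] [0.5659 0.0613] -5.77
line [247, 0, 249, 74] [0.5798 0.1979] [0.5726 0.1235] -5.54
line [339, 314, 343, 130] [ 0.654  -0.1871] [0.6738 0.0512] -4.76
line [241, 165, 244, 306] [0.5503 0.023 ] [ 0.5299 -0.1624] -6.28
line [342, 316, 343, 212] [ 0.6578 -0.1905] [ 0.6678 -0.0476] -4.02
line [275, 2, 280, 98] [0.6095 0.1929] [0.6045 0.0943] -2.85
line [273, 231, 279, 319] [ 0.5793 -0.0631] [ 0.5739 -0.1863] -2.52
line [271, 231, 277, 319] [ 0.5768 -0.0628] [ 0.5712 -0.186 ] -2.6
line [254, 119, 256, 285] [0.5722 0.0743] [ 0.5493 -0.134 ] -6.28
line [343, 93, 346, 1] [0.6763 0.0923] [0.6853 0.1859] -5.45
line [345, 80, 352, 1] [0.6794 0.106 ] [0.6917 0.1853] -8.78
```

servo_tool(
  moves=[
    [[0.3,0.06,0.2],[0,0,-0.0072]],
    [[0.5,0.1,0.4],[0,0,0]],
    [[0.6,0.12,0.5],[0,0,0]],
    [[0.6,0.12,0.5],[0,0,0]],
    [[0.6,0.12,0.5],[0,0,0]],
    [[0.6,0.12,0.5],[0,0,0]],
    [[0.55,0.12,0.5],[0,0,0]],
    [[0.35,0.08,0.4],[0,0,0]],
    [[0,0,0],[0,0,0]],
    [[0,0,0],[0,0,0]],
  ],
)

```text
clock: 4.2
eef_pos: [0.6284, 0.1278, 0.1987]
eef_rot: [-2.284, -2.156, 0.003]
force: [-0.2, -0.8, 0.2]
grip_width: 0.0919
grip_force: 0.0
```

```bash
python3 - <<'E'
from h import *
import pickle
w=pickle.load(open("wrist1.pkl","rb"));t=pickle.load(open("top0.pkl","rb"))
T=lambda p:(p[0]/3.1+160-.33,p[1]/3.1+155-.33)
for n,a,b in (("can",(306.5,159.5),(346,125)),("tall-y-x",(279,92),(262,142)),("tall-y+x",(344,89),(271,61)),("long+x+y",(328,253),(488,117)),("long-x+y",(275,256),(482,196)),("mat",(115,137),(277,454)),("mat",(189.5,137),(298,327))):print(n,tri(w,a,t,T(b)))
print(onz(w,306.5,159.5,.125),onz(t,*T((346,125)),.125))
# stop position: top edge at z=.072 inner
for p in [(150,22),(119,188)]: print("stop",onz(t,*T(p),.072))
for p in [(677,112),(652,285)]: print("end",onz(t,*T(p),.046))
o=observe();print(o["eef_pos"],R.from_rotvec(o["eef_rot"]).as_matrix().round(3))
E
```

```text
can (array([0.62392063, 0.03049009, 0.11477571]), np.float64(0.0018655336218668457))
tall-y-x (array([0.60420757, 0.09340296, 0.12434717]), np.float64(0.005081700485850997))
tall-y+x (array([0.66425324, 0.0905646 , 0.12701776]), np.float64(0.0034196091441741397))
long+x+y (array([ 0.63835929, -0.07320492,  0.10987046]), np.float64(0.002045466127337546))
long-x+y (array([ 0.58037671, -0.07279686,  0.10338567]), np.float64(0.0030035156002722906))
mat (array([ 0.3854905 ,  0.07026403, -0.00314918]), np.float64(0.0004332735483271373))
mat (array([0.48397832, 0.06076002, 0.00412368]), np.float64(0.0003060388423286776))
[0.62396068 0.03104729 0.125     ] [0.62097513 0.03082315 0.125     ]
stop [0.70386724 0.1888809  0.072     ]
stop [0.57283228 0.19998634 0.072     ]
end [ 0.66612827 -0.22277329  0.046     ]
end [ 0.5295916  -0.20781505  0.046     ]
[0.62835315 0.12780191 0.19869291] [[ 0.057  0.998 -0.002]
 [ 0.998 -0.057 -0.001]
 [-0.001 -0.002 -1.   ]]
```

servo_tool(
  moves=[
    [[0.08,0.22,0.2],[0,0,0]],
    [[0,0,0.5],[0,0,0]],
    [[0,0,0.6],[0,0,0]],
    [[0,0,0.6],[0,0,0]],
    [[0,0,0.6],[0,0,0]],
    [[0,0,0.6],[0,0,0]],
    [[0,0,0.5],[0,0,0]],
    [[0,0,0.35],[0,0,0]],
    [[0,0,0.14],[0,0,0]],
    [[0,0,0],[0,0,0]],
  ],
)

```text
clock: 5.03
eef_pos: [0.6356, 0.1292, 0.0764]
eef_rot: [-2.285, -2.155, 0.001]
force: [-0.8, -0.4, 0.8]
grip_width: 0.0919
grip_force: 0.0
```

servo_tool(
  moves=[
    [[0,0,0],[0,0,0]],
    [[0,0,0],[0,0,0]],
    [[0,0,0],[0,0,0]],
    [[0,0,0],[0,0,0]],
    [[0,0,0],[0,0,0]],
    [[0,0,0],[0,0,0]],
    [[0,0,0],[0,0,0]],
    [[0,0,0],[0,0,0]],
  ],
  gripper=-1,
  squeeze=20,
)

```text
clock: 5.7
eef_pos: [0.6356, 0.1299, 0.0774]
eef_rot: [2.285, 2.156, 0.0]
force: [-2.1, -0.2, 5.1]
grip_width: 0.0596
grip_force: 20.0
```

servo_tool(
  moves=[
    [[0,0,-0.2],[0,0,0]],
    [[0,0,-0.5],[0,0,0]],
    [[0,0,-0.6],[0,0,0]],
    [[0,0,-0.5],[0,0,0]],
    [[0.07,-0.22,-0.2],[0,0,0]],
    [[0.2,-0.6,0],[0,0,0]],
    [[0.3,-0.8,0],[0,0,0]],
    [[0.3,-0.8,0],[0,0,0]],
    [[0.3,-0.8,0],[0,0,0]],
    [[0.3,-0.8,0],[0,0,0]],
  ],
)

```text
clock: 6.53
eef_pos: [0.5157, 0.181, 0.1363]
eef_rot: [-2.285, -2.156, 0.001]
force: [0.1, 0.7, -2.3]
grip_width: 0.0598
grip_force: 20.0
```

servo_tool(
  moves=[
    [[0.3,-0.8,0],[0,0,0]],
    [[0.3,-0.8,0],[0,0,0]],
    [[0.15,-0.5,0.1],[0,0,0]],
    [[0.05,-0.3,0.3],[0,0,0]],
    [[0,0,0.6],[0,0,0]],
    [[0,0,0.6],[0,0,0]],
    [[0,0,0.6],[0,0,0]],
    [[0,0,0.4],[0,0,0]],
    [[0,0,0.25],[0,0,0]],
    [[0,0,0],[0,0,0]],
  ],
)

```text
clock: 7.37
eef_pos: [0.446, 0.2082, 0.0495]
eef_rot: [-2.284, -2.155, 0.005]
force: [-1.3, 0.4, -2.5]
grip_width: 0.0597
grip_force: 20.0
```

servo_tool(
  moves=[
    [[0,0,0.1],[0,0,0]],
    [[0,0,0.05],[0,0,0]],
    [[0,0,0.05],[0,0,0]],
    [[0,0,0.05],[0,0,0]],
    [[0,0,0],[0,0,0]],
  ],
)

```text
clock: 7.78
eef_pos: [0.4474, 0.209, 0.0441]
eef_rot: [2.285, 2.156, 0.001]
force: [0.7, -0.8, -3.2]
grip_width: 0.0598
grip_force: 20.0
```

servo_tool(
  moves=[
    [[0,0,0.04],[0,0,0]],
    [[0,0,0.04],[0,0,0]],
    [[0,0,0.03],[0,0,0]],
    [[0,0,0],[0,0,0]],
    [[0,0,0],[0,0,0]],
  ],
)

```text
clock: 8.2
eef_pos: [0.4474, 0.2091, 0.0414]
eef_rot: [2.285, 2.156, 0.001]
force: [-3.0, 0.1, 9.1]
grip_width: 0.0599
grip_force: 20.0
```

servo_tool(
  moves=[
    [[0,0,0],[0,0,0]],
    [[0,0,0],[0,0,0]],
    [[0,0,0],[0,0,0]],
    [[0,0,0],[0,0,0]],
    [[0,0,-0.3],[0,0,0]],
    [[0,0,-0.7],[0,0,0]],
    [[0,0,-0.9],[0,0,0]],
    [[0,0,-0.9],[0,0,0]],
    [[0,0,-0.9],[0,0,0]],
    [[-0.1,0.1,-0.4],[0,0,0]],
  ],
  gripper=1,
)

```text
clock: 9.03
eef_pos: [0.4512, 0.2066, 0.1674]
eef_rot: [2.284, 2.156, 0.006]
force: [0.3, -0.9, 1.1]
grip_width: 0.0919
grip_force: 0.0
```

servo_tool(
  moves=[
    [[-0.4,0.44,0],[0,0,0]],
    [[-0.7,0.8,0],[0,0,0]],
    [[-0.8,0.9,0],[0,0,0]],
    [[-0.8,0.9,0],[0,0,0]],
    [[-0.8,0.9,0],[0,0,0]],
    [[-0.8,0.9,0],[0,0,0]],
    [[-0.7,0.75,0],[0,0,0]],
    [[-0.49,0.5,0],[0,0,0]],
    [[0,0,0],[0,0,0]],
    [[0,0,0],[0,0,0]],
  ],
)

```text
clock: 9.87
eef_pos: [0.6231, 0.03, 0.1637]
eef_rot: [-2.287, -2.154, 0.0]
force: [-1.0, 0.1, -0.1]
grip_width: 0.0919
grip_force: 0.0
```

```bash
python3 - <<'E'
from h import *
import pickle
s=cam("top");print(observe()["eef_pos"])
im=cv2.convertScaleAbs(s["image"],alpha=1.6);w=cam("wrist");pickle.dump(w,open("wrist2.pkl","wb"))
cv2.imwrite("pics/c2.png",np.vstack([cv2.resize(im[155:345,160:400],(480,380)),])) 
cv2.imwrite("pics/w2.png",np.hstack([cv2.resize(im[155:345,160:400],(380,300)),cv2.resize(w["image"],(400,300))]))
E
```

```text
[0.62235048 0.03079568 0.16364725]
```

View pics/w2.png

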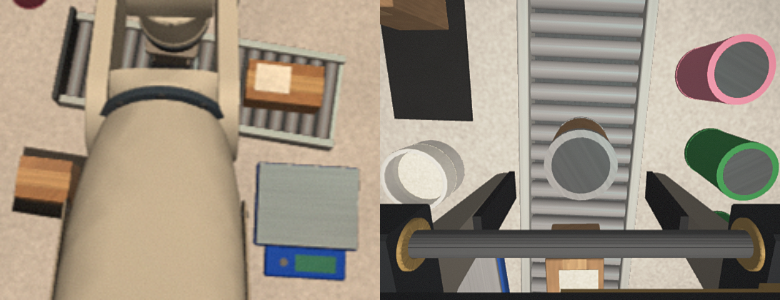

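The tall carton stands upright on the mat, and the canister (581,165) is centred between the fingers, so I'll descend and grip it.

servo_tool(
  moves=[
    [[0,0,0.2],[0,0,0]],
    [[0,0,0.5],[0,0,0]],
    [[0,0,0.6],[0,0,0]],
    [[0,0,0.6],[0,0,0]],
    [[0,0,0.6],[0,0,0]],
    [[0,0,0.4],[0,0,0]],
    [[0,0,0.2],[0,0,0]],
    [[0,0,0],[0,0,0]],
    [[0,0,0],[0,0,0]],
  ],
)

```text
clock: 10.72
eef_pos: [0.623, 0.0311, 0.0709]
eef_rot: [2.284, 2.157, 0.0]
force: [-0.7, 0.2, 0.3]
grip_width: 0.0919
grip_force: 0.0
```

servo_tool(
  moves=[
    [[0,0,0],[0,0,0]],
    [[0,0,0],[0,0,0]],
    [[0,0,0],[0,0,0]],
    [[0,0,0],[0,0,0]],
    [[0,0,0],[0,0,0]],
    [[0,0,0],[0,0,0]],
    [[0,0,0],[0,0,0]],
    [[0,0,0],[0,0,0]],
  ],
  gripper=-1,
  squeeze=20,
)

```text
clock: 11.38
eef_pos: [0.6231, 0.0307, 0.071]
eef_rot: [2.285, 2.156, 0.001]
force: [-1.0, 0.7, 5.9]
grip_width: 0.0618
grip_force: 20.0
```

servo_tool(
  moves=[
    [[0,0,-0.2],[0,0,0]],
    [[0,0,-0.5],[0,0,0]],
    [[0,0,-0.6],[0,0,0]],
    [[0,0,-0.5],[0,0,0]],
    [[0.1,-0.22,-0.2],[0,0,0]],
    [[0.22,-0.6,0],[0,0,0]],
    [[0.3,-0.8,0],[0,0,0]],
    [[0.3,-0.8,0],[0,0,0]],
    [[0.35,-0.8,0],[0,0,0]],
    [[0.35,-0.8,0],[0,0,0]],
  ],
)

```text
clock: 12.22
eef_pos: [0.5031, 0.0866, 0.13]
eef_rot: [-2.285, -2.155, 0.002]
force: [1.0, 0.3, -1.6]
grip_width: 0.062
grip_force: 20.0
```

servo_tool(
  moves=[
    [[0.35,-0.8,0],[0,0,0]],
    [[0.35,-0.8,0],[0,0,0]],
    [[0.15,-0.46,0.1],[0,0,0]],
    [[0.05,-0.2,0.3],[0,0,0]],
    [[0,0,0.6],[0,0,0]],
    [[0,0,0.6],[0,0,0]],
    [[0,0,0.6],[0,0,0]],
    [[0,0,0.5],[0,0,0]],
    [[0,0,0.2],[0,0,0]],
    [[0,0,0.1],[0,0,0]],
  ],
)

```text
clock: 13.05
eef_pos: [0.4384, 0.1167, 0.0392]
eef_rot: [-2.284, -2.155, 0.003]
force: [0.0, 0.4, -1.9]
grip_width: 0.0621
grip_force: 20.0
```

servo_tool(
  moves=[
    [[0,0,0.05],[0,0,0]],
    [[0,0,0.04],[0,0,0]],
    [[0,0,0],[0,0,0]],
    [[0,0,0],[0,0,0]],
  ],
)

```text
clock: 13.38
eef_pos: [0.4397, 0.1173, 0.0384]
eef_rot: [2.285, 2.156, 0.002]
force: [-0.1, -0.7, -1.3]
grip_width: 0.0619
grip_force: 20.0
```

servo_tool(
  moves=[
    [[0,0,0.05],[0,0,0]],
    [[0,0,0.04],[0,0,0]],
    [[0,0,0.03],[0,0,0]],
    [[0,0,0],[0,0,0]],
    [[0,0,0],[0,0,0]],
  ],
)

```text
clock: 13.8
eef_pos: [0.4395, 0.1172, 0.035]
eef_rot: [2.285, 2.156, 0.001]
force: [-2.8, -0.9, 9.1]
grip_width: 0.0619
grip_force: 20.0
```

servo_tool(
  moves=[
    [[0,0,0],[0,0,0]],
    [[0,0,0],[0,0,0]],
    [[0,0,0],[0,0,0]],
    [[0,0,0],[0,0,0]],
    [[0,0,-0.3],[0,0,0]],
    [[0,0,-0.7],[0,0,0]],
    [[0,0,-0.9],[0,0,0]],
    [[0,0,-0.9],[0,0,0]],
    [[0,0,-0.9],[0,0,0]],
    [[-0.12,0.07,-0.6],[0,0,0]],
  ],
  gripper=1,
)

```text
clock: 14.63
eef_pos: [0.4416, 0.1139, 0.1663]
eef_rot: [2.284, 2.156, 0.003]
force: [0.4, -0.1, 0.2]
grip_width: 0.0919
grip_force: 0.0
```

servo_tool(
  moves=[
    [[-0.4,0.3,0],[0,0,0]],
    [[-0.8,0.6,0],[0,0,0]],
    [[-0.9,0.7,0],[0,0,0]],
    [[-0.9,0.7,0],[0,0,0]],
    [[-0.9,0.7,0],[0,0,0]],
    [[-0.9,0.7,0],[0,0,0]],
    [[-0.9,0.7,0],[0,0,0]],
    [[-0.9,0.7,0],[0,0,0]],
    [[-0.7,0.6,0],[0,0,0]],
    [[-0.4,0.3,0],[0,0,-0.0025]],
  ],
)

```text
clock: 15.47
eef_pos: [0.6091, -0.1303, 0.164]
eef_rot: [2.269, 2.171, 0.001]
force: [-0.0, 0.3, 0.0]
grip_width: 0.0918
grip_force: 0.0
```

servo_tool(
  moves=[
    [[0,0,0.2],[0,0,0]],
    [[0,0,0.4],[0,0,0]],
    [[0,0,0.1],[0,0,0]],
    [[0,0,0],[0,0,0]],
    [[0,0,0],[0,0,0]],
  ],
)

```text
clock: 15.88
eef_pos: [0.6065, -0.1266, 0.1419]
eef_rot: [-2.266, -2.174, 0.001]
force: [-0.1, -0.0, -0.1]
grip_width: 0.0919
grip_force: 0.0
```

```bash
python3 - <<'E'
from h import *
o=observe();M=R.from_rotvec(o["eef_rot"]).as_matrix();w=cam("wrist")
d=np.array([.608,-.1275,.061])-o["eef_pos"];print(o["eef_pos"],(M.T@d/.03).round(3),np.degrees(np.arctan2(M[1,1],M[0,1])))
cv2.imwrite("pics/w3.png",w["image"])
E
```

```text
[ 0.60652296 -0.12655794  0.14185635] [-0.03   0.054  2.695] -2.3771574458760916
```

View pics/w3.png

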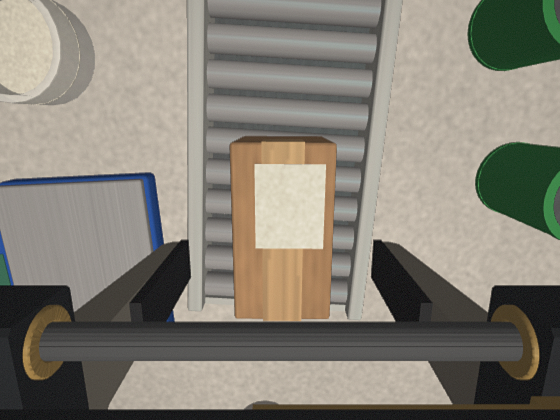

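The carton (cols 230–336) is centred between the fingers and aligned with them. I'll descend and grip lightly.

servo_tool(
  moves=[
    [[0,0.05,0.2],[0,0,0]],
    [[0,0,0.5],[0,0,0]],
    [[0,0,0.6],[0,0,0]],
    [[0,0,0.6],[0,0,0]],
    [[0,0,0.45],[0,0,0]],
    [[0,0,0.25],[0,0,0]],
    [[0,0,0.1],[0,0,0]],
    [[0,0,0],[0,0,0]],
    [[0,0,0],[0,0,0]],
  ],
)

```text
clock: 16.68
eef_pos: [0.6094, -0.1277, 0.0618]
eef_rot: [2.267, 2.174, 0.001]
force: [-1.1, -1.0, -0.8]
grip_width: 0.0916
grip_force: 0.0
```

servo_tool(
  moves=[
    [[0,0,0],[0,0,0]],
    [[0,0,0],[0,0,0]],
    [[0,0,0],[0,0,0]],
    [[0,0,0],[0,0,0]],
    [[0,0,0],[0,0,0]],
    [[0,0,0],[0,0,0]],
    [[0,0,0],[0,0,0]],
    [[0,0,0],[0,0,0]],
  ],
  gripper=-1,
  squeeze=6,
)

```text
clock: 17.35
eef_pos: [0.6087, -0.1277, 0.0615]
eef_rot: [-2.268, -2.174, 0.0]
force: [-2.7, -0.9, 5.0]
grip_width: 0.0599
grip_force: 6.0
```

```bash
python3 - <<'E'
from h import *
o=observe();M=R.from_rotvec(o["eef_rot"]).as_matrix();print(o["eef_pos"],o["force"],M.round(4))
E
```

```text
[ 0.60872209 -0.12767628  0.0615162 ] [-2.68993871 -0.93036251  4.98516248] [[ 4.220e-02  9.991e-01 -4.000e-04]
 [ 9.991e-01 -4.220e-02  0.000e+00]
 [ 0.000e+00 -4.000e-04 -1.000e+00]]
```

servo_tool(
  moves=[
    [[0.05,0,0],[0,0,0.002]],
    [[0.15,0,0],[0,0,0.002]],
    [[0.25,0,0],[0,0,0.002]],
    [[0.35,0,0],[0,0,0.002]],
    [[0.45,0,0],[0,0,0.002]],
    [[0.5,0,0],[0,0,0]],
    [[0.5,0,0],[0,0,0]],
    [[0.5,0,0],[0,0,0]],
    [[0.5,0,0],[0,0,0]],
    [[0.5,0,0],[0,0,0]],
  ],
)

```text
clock: 18.18
eef_pos: [0.6202, -0.014, 0.0615]
eef_rot: [2.334, 2.102, 0.001]
force: [0.5, -1.0, 6.1]
grip_width: 0.0603
grip_force: 6.0
```

servo_tool(
  moves=[
    [[0.5,0,0],[0,0,0]],
    [[0.5,0,0],[0,0,0]],
    [[0.5,0,0],[0,0,0]],
    [[0.5,0,0],[0,0,0]],
    [[0.5,0,0],[0,0,0]],
    [[0.5,0,0],[0,0,0]],
    [[0.5,0,0],[0,0,0]],
    [[0.4,0,0],[0,0,0]],
    [[0.25,0,0],[0,0,0]],
    [[0,0,0],[0,0,0]],
  ],
)

```text
clock: 19.02
eef_pos: [0.633, 0.1111, 0.0615]
eef_rot: [-2.333, -2.103, -0.002]
force: [0.3, 0.7, 6.9]
grip_width: 0.0599
grip_force: 6.0
```

servo_tool(
  moves=[
    [[0.2,0,0],[0,0,0]],
    [[0.25,0,0],[0,0,0]],
    [[0.2,0,0],[0,0,0]],
    [[0.12,0,0],[0,0,0]],
    [[0.1,0,0],[0,0,0]],
    [[0,0,0],[0,0,0]],
  ],
)

```text
clock: 19.52
eef_pos: [0.6355, 0.1358, 0.0615]
eef_rot: [-2.334, -2.102, -0.001]
force: [0.3, 0.1, 5.5]
grip_width: 0.06
grip_force: 6.0
```

servo_tool(
  moves=[
    [[0.06,0,0],[0,0,0]],
    [[0.06,0,0],[0,0,0]],
    [[0,0,0],[0,0,0]],
  ],
)

```text
clock: 19.77
eef_pos: [0.6359, 0.139, 0.0615]
eef_rot: [-2.334, -2.102, -0.001]
force: [-0.1, 1.1, 5.2]
grip_width: 0.0602
grip_force: 6.0
```

servo_tool(
  moves=[
    [[0.06,0,0],[0,0,0]],
    [[0.06,0,0],[0,0,0]],
    [[0,0,0],[0,0,0]],
  ],
)

```text
clock: 20.02
eef_pos: [0.6362, 0.1425, 0.0615]
eef_rot: [-2.334, -2.102, -0.001]
force: [-0.7, 1.1, 5.4]
grip_width: 0.0602
grip_force: 6.0
```

servo_tool(
  moves=[
    [[0.06,0,0],[0,0,0]],
    [[0.04,0,0],[0,0,0]],
    [[0,0,0],[0,0,0]],
  ],
)

```text
clock: 20.27
eef_pos: [0.6364, 0.144, 0.0611]
eef_rot: [2.333, 2.102, -0.002]
force: [1.0, -6.3, 4.1]
grip_width: 0.0601
grip_force: 6.0
```

```bash
python3 - <<'E'
from h import *
w=cam("side");cv2.imwrite("pics/s4.png",cv2.resize(w["image"][150:330,150:350],(800,720))[:600])
E
```

```text
(no output)
```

View pics/s4.png

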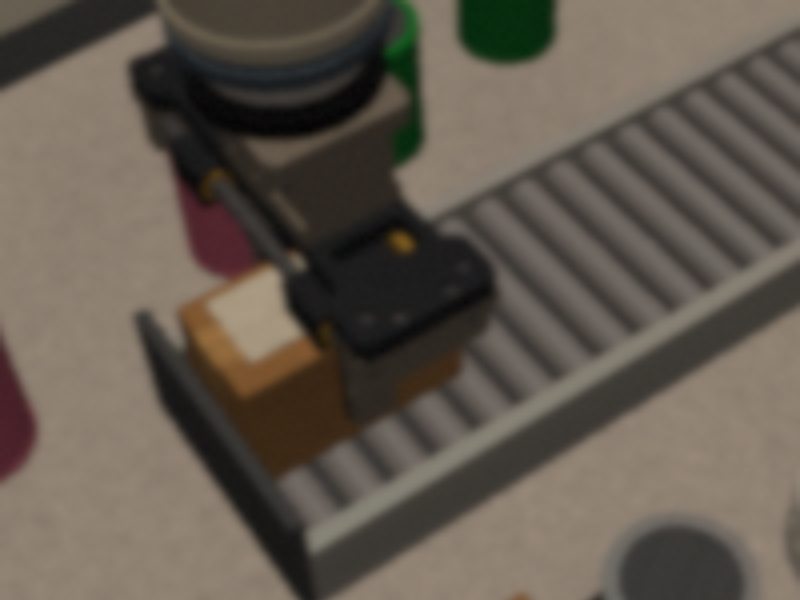

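Contact with the stop is confirmed by the −6 N along the lane and by the picture. Now I'll squeeze, lift, turn and carry it to the scale.

servo_tool(
  moves=[
    [[0,0,0],[0,0,0]],
    [[0,0,0],[0,0,0]],
    [[0,0,0],[0,0,0]],
    [[0,0,0],[0,0,0]],
  ],
  squeeze=30,
)

```text
clock: 20.65
eef_pos: [0.6364, 0.144, 0.0611]
eef_rot: [2.333, 2.102, -0.002]
force: [0.9, -5.9, 4.0]
grip_width: 0.0597
grip_force: 30.0
```

servo_tool(
  moves=[
    [[-0.03,0,-0.1],[0,0,0]],
    [[0,0,-0.3],[0,0,0]],
    [[0,0,-0.5],[0,0,0]],
    [[0,0,-0.5],[0,0,0]],
    [[0,0,-0.5],[0,0,0]],
    [[0,0,-0.4],[0,0,-0.005]],
    [[0,0,-0.3],[0,0,-0.005]],
    [[0,0,-0.1],[0,0,-0.005]],
    [[0,0,0],[0,0,-0.005]],
    [[0,0,0],[0,0,0]],
  ],
)

```text
clock: 21.48
eef_pos: [0.636, 0.144, 0.1426]
eef_rot: [-2.196, -2.246, 0.0]
force: [-0.2, 0.6, -3.2]
grip_width: 0.0599
grip_force: 30.0
```

servo_tool(
  moves=[
    [[-0.3,-0.2,0],[0,0,0]],
    [[-0.6,-0.4,0],[0,0,0]],
    [[-0.8,-0.5,0],[0,0,0]],
    [[-0.8,-0.5,0],[0,0,0]],
    [[-0.8,-0.5,0],[0,0,0]],
    [[-0.8,-0.5,0],[0,0,0]],
    [[-0.8,-0.5,0],[0,0,0]],
    [[-0.8,-0.5,0],[0,0,0]],
    [[-0.8,-0.5,0],[0,0,0]],
    [[-0.8,-0.5,0],[0,0,0]],
  ],
)

```text
clock: 22.32
eef_pos: [0.5011, -0.0795, 0.1421]
eef_rot: [-2.199, -2.242, 0.001]
force: [0.9, -0.4, -2.9]
grip_width: 0.0599
grip_force: 30.0
```

servo_tool(
  moves=[
    [[-0.8,-0.5,0],[0,0,0]],
    [[-0.8,-0.5,0],[0,0,0]],
    [[-0.6,-0.5,0],[0,0,0]],
    [[-0.4,-0.4,0],[0,0,0]],
    [[-0.2,-0.2,0],[0,0,0]],
    [[0,0,0],[0,0,0]],
    [[0,0,0],[0,0,0]],
  ],
)

```text
clock: 22.9
eef_pos: [0.4417, -0.1636, 0.1424]
eef_rot: [2.2, 2.242, 0.001]
force: [0.5, -0.1, -4.6]
grip_width: 0.0601
grip_force: 30.0
```

```bash
python3 - <<'E'
from h import *
import pickle
o=observe();M=R.from_rotvec(o["eef_rot"]).as_matrix();w=cam("wrist");s=cam("side");pickle.dump(w,open("wrist5.pkl","wb"))
d=np.array([.4382,-.1742,.056])-o["eef_pos"];print(o["eef_pos"],(M.T@d/.03).round(3),np.degrees(np.arctan2(M[1,1],M[0,1])))
cv2.imwrite("pics/w5.png",np.hstack([cv2.resize(w["image"],(400,300)),cv2.resize(s["image"],(400,300))]))
E
```

```text
[ 0.44170366 -0.16363208  0.14237179] [-0.351 -0.124  2.879] 1.0908021324708488
```

View pics/w5.png

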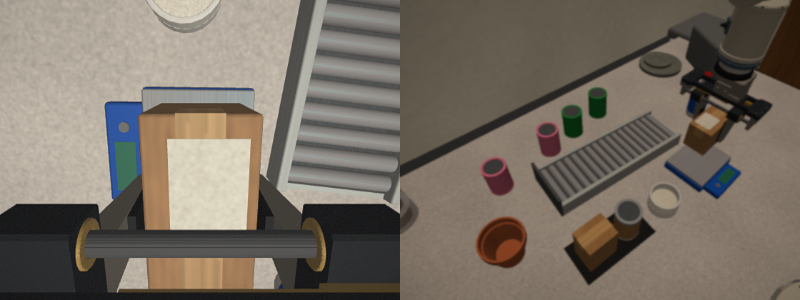

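```bash
python3 - <<'E'
from h import *
import pickle
w=pickle.load(open("wrist5.pkl","rb"));o=observe();M=R.from_rotvec(o["eef_rot"]).as_matrix()
im=w["image"];h=cv2.cvtColor(im,cv2.COLOR_BGR2HSV)
k=cv2.inRange(h,(5,60,110),(25,255,255));k[:, :190]=0;k[:,370:]=0
k=cv2.morphologyEx(k,cv2.MORPH_OPEN,np.ones((5,5)))
ys,xs=np.nonzero(k);
for c in (210,230,280,330,350):
    r=ys[xs==c].min();print(c,r,(M.T@(onz(w,c,r,o["eef_pos"][2]+.049)-o["eef_pos"]))[:2].round(4))
r=250;q=xs[ys==r];print("sides",[(M.T@(onz(w,c,r,o["eef_pos"][2]+.049)-o["eef_pos"]))[1].round(4) for c in (q.min(),q.max())])
b=cv2.inRange(h,(100,150,40),(125,255,255))
for c in (215,250,280,310,345):
    z=np.nonzero(b[:150,c])[0];print("scale front",c,z.min() if len(z) else None,z.max() if len(z) else None, onz(w,c,z.max()+1,.035).round(4) if len(z) else '')
print([onz(w,c,127,.035).round(4).tolist() for c in (199,356)])
E
```

```text
210 160 [ 0.0539 -0.0239]
230 160 [ 0.0539 -0.0171]
280 158 [ 0.0545 -0.0001]
330 160 [0.0538 0.0168]
350 160 [0.0538 0.0236]
sides [np.float64(-0.0295), np.float64(0.0294)]
scale front 215 122 123 [ 0.3919 -0.1014  0.035 ]
scale front 250 123 124 [ 0.4182 -0.1016  0.035 ]
scale front 280 123 124 [ 0.4408 -0.1012  0.035 ]
scale front 310 124 124 [ 0.4634 -0.1008  0.035 ]
scale front 345 124 125 [ 0.4898 -0.101   0.035 ]
[[0.3797, -0.1038, 0.035], [0.4982, -0.1016, 0.035]]
```

servo_tool(
  moves=[
    [[-0.15,-0.05,0.1],[0,0,0]],
    [[-0.15,-0.05,0.3],[0,0,0]],
    [[-0.07,-0.01,0.5],[0,0,0]],
    [[0,0,0.5],[0,0,0]],
    [[0,0,0.5],[0,0,0]],
    [[0,0,0.4],[0,0,0]],
    [[0,0,0.25],[0,0,0]],
    [[0,0,0.1],[0,0,0]],
    [[0,0,0.05],[0,0,0]],
    [[0,0,0],[0,0,0]],
  ],
)

```text
clock: 23.83
eef_pos: [0.4388, -0.1749, 0.0612]
eef_rot: [-2.198, -2.244, 0.0]
force: [-0.1, -0.9, -4.0]
grip_width: 0.0601
grip_force: 30.0
```

servo_tool(
  moves=[
    [[0,0,0.04],[0,0,0]],
    [[0,0,0.03],[0,0,0]],
    [[0,0,0],[0,0,0]],
    [[0,0,0],[0,0,0]],
  ],
)

```text
clock: 24.17
eef_pos: [0.4389, -0.175, 0.0595]
eef_rot: [2.198, 2.244, 0.0]
force: [0.1, 0.1, -2.7]
grip_width: 0.0602
grip_force: 30.0
```

servo_tool(
  moves=[
    [[0,0,0.04],[0,0,0]],
    [[0,0,0.03],[0,0,0]],
    [[0,0,0.03],[0,0,0]],
    [[0,0,0],[0,0,0]],
    [[0,0,0],[0,0,0]],
  ],
)

```text
clock: 24.58
eef_pos: [0.4387, -0.1749, 0.0562]
eef_rot: [2.198, 2.244, 0.0]
force: [0.4, 0.6, -1.8]
grip_width: 0.0597
grip_force: 30.0
```

servo_tool(
  moves=[
    [[0,0,0.02],[0,0,0]],
    [[0,0,0.02],[0,0,0]],
    [[0,0,0],[0,0,0]],
    [[0,0,0],[0,0,0]],
  ],
)

```text
clock: 24.92
eef_pos: [0.4387, -0.1748, 0.0561]
eef_rot: [2.198, 2.244, 0.0]
force: [-5.8, 4.3, 17.1]
grip_width: 0.0597
grip_force: 30.0
```

servo_tool(
  moves=[
    [[0,0,0],[0,0,0]],
    [[0,0,0],[0,0,0]],
    [[0,0,0],[0,0,0]],
    [[0,0,0],[0,0,0]],
    [[0,0,-0.3],[0,0,0]],
    [[0,0,-0.7],[0,0,0]],
    [[0,0,-0.9],[0,0,0]],
    [[0,0,-0.9],[0,0,0]],
    [[0,0,-0.7],[0,0,0.006]],
    [[0,0,-0.4],[0,0,0.0062]],
  ],
  gripper=1,
)

```text
clock: 25.75
eef_pos: [0.4397, -0.1753, 0.1751]
eef_rot: [2.282, 2.154, 0.002]
force: [0.2, -0.7, -0.1]
grip_width: 0.0917
grip_force: 0.0
```

servo_tool(
  moves=[
    [[0.4,0,0],[0,0,0]],
    [[0.8,0,0],[0,0,0]],
    [[1,-0.1,0],[0,0,0]],
    [[1,-0.1,0],[0,0,0]],
    [[1,-0.1,0],[0,0,0]],
    [[1,-0.1,0],[0,0,0]],
    [[1,-0.05,0],[0,0,0]],
    [[1,0,0],[0,0,0]],
    [[1,0,0],[0,0,0]],
    [[1,0,0],[0,0,0]],
  ],
)

```text
clock: 26.58
eef_pos: [0.4394, 0.1034, 0.1713]
eef_rot: [-2.281, -2.159, 0.001]
force: [1.1, 1.2, 0.3]
grip_width: 0.0921
grip_force: 0.0
```

servo_tool(
  moves=[
    [[1,0,0],[0,0,0]],
    [[1,0,0],[0,0,0]],
    [[0.9,0,0],[0,0,0]],
    [[0.5,0,0],[0,0,0]],
    [[0.2,0,0],[0,0,0]],
    [[0,0,0],[0,0,0]],
    [[0,0,0],[0,0,0]],
    [[0,0,0],[0,0,0]],
  ],
)

```text
clock: 27.25
eef_pos: [0.4462, 0.2083, 0.1717]
eef_rot: [-2.283, -2.158, 0.002]
force: [-0.2, -0.1, 0.6]
grip_width: 0.0918
grip_force: 0.0
```

```bash
python3 - <<'E'
from h import *
o=observe();M=R.from_rotvec(o["eef_rot"]).as_matrix()
d=np.array([.4474,.2091,.0414])-o["eef_pos"];print(o["clock"],o["eef_pos"],(M.T@d/.03).round(3),np.degrees(np.arctan2(M[1,1],M[0,1])))
w=cam("wrist");s=cam("side")
cv2.imwrite("pics/w6.png",np.hstack([cv2.resize(w["image"],(400,300)),cv2.resize(s["image"],(400,300))]))
E
```

```text
27.25 [0.44620962 0.20831537 0.17166206] [0.031 0.041 4.342] -3.2194774409387747
```

View pics/w6.png

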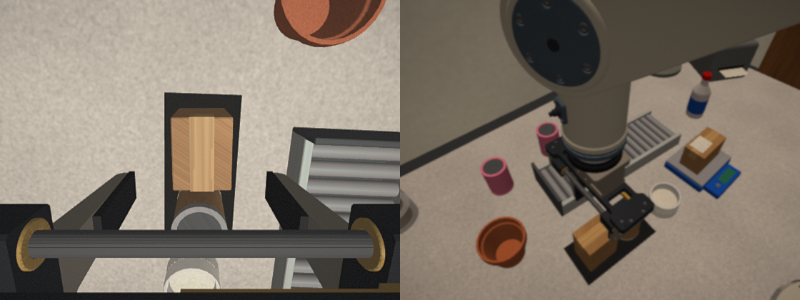

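The long carton rests on the scale, and the tall carton sits between the fingers. I'll descend and grip it.

servo_tool(
  moves=[
    [[0.03,0.04,0.2],[0,0,0]],
    [[0,0,0.6],[0,0,0]],
    [[0,0,0.7],[0,0,0]],
    [[0,0,0.7],[0,0,0]],
    [[0,0,0.7],[0,0,0]],
    [[0,0,0.6],[0,0,0]],
    [[0,0,0.5],[0,0,0]],
    [[0,0,0.3],[0,0,0]],
    [[0,0,0],[0,0,0]],
    [[0,0,0],[0,0,0]],
  ],
)

```text
clock: 28.18
eef_pos: [0.4479, 0.2097, 0.0428]
eef_rot: [-2.283, -2.158, 0.001]
force: [0.1, -1.3, 0.1]
grip_width: 0.0921
grip_force: 0.0
```

servo_tool(
  moves=[
    [[0,0,0],[0,0,0]],
    [[0,0,0],[0,0,0]],
    [[0,0,0],[0,0,0]],
    [[0,0,0],[0,0,0]],
    [[0,0,0],[0,0,0]],
    [[0,0,0],[0,0,0]],
    [[0,0,0],[0,0,0]],
    [[0,0,0],[0,0,0]],
  ],
  gripper=-1,
  squeeze=20,
)

```text
clock: 28.85
eef_pos: [0.4481, 0.2102, 0.0434]
eef_rot: [2.283, 2.158, 0.001]
force: [-1.7, -0.5, 5.6]
grip_width: 0.06
grip_force: 20.0
```

servo_tool(
  moves=[
    [[0,0,-0.2],[0,0,0]],
    [[0,0,-0.6],[0,0,0]],
    [[0,0,-0.8],[0,0,0]],
    [[0,0,-0.8],[0,0,0]],
    [[0,0,-0.6],[0,0,0]],
    [[-0.09,0.24,-0.33],[0,0,0]],
    [[-0.2,0.55,0],[0,0,0]],
    [[-0.3,0.8,0],[0,0,0]],
    [[-0.3,0.8,0],[0,0,0]],
    [[-0.3,0.8,0],[0,0,0]],
  ],
)

```text
clock: 29.68
eef_pos: [0.5421, 0.1685, 0.1431]
eef_rot: [-2.282, -2.159, 0.0]
force: [0.0, 1.1, -3.5]
grip_width: 0.0601
grip_force: 20.0
```

servo_tool(
  moves=[
    [[-0.3,0.8,0],[0,0,0]],
    [[-0.3,0.8,0],[0,0,0]],
    [[-0.3,0.8,0],[0,0,0]],
    [[-0.15,0.5,0],[0,0,0]],
    [[-0.05,0.3,0.2],[0,0,0]],
    [[0,0,0.5],[0,0,0]],
    [[0,0,0.5],[0,0,0]],
    [[0,0,0],[0,0,0]],
    [[0,0,0],[0,0,0]],
    [[0,0,0],[0,0,0]],
  ],
)

```text
clock: 30.52
eef_pos: [0.6353, 0.131, 0.1073]
eef_rot: [-2.282, -2.159, 0.0]
force: [0.7, -0.1, -2.8]
grip_width: 0.0599
grip_force: 20.0
```

```bash
python3 - <<'E'
from h import *
o=observe();M=R.from_rotvec(o["eef_rot"]).as_matrix()
d=np.array([.6356,.1309,.0794])-o["eef_pos"];print(o["eef_pos"],(M.T@d/.03).round(3),np.degrees(np.arctan2(M[1,1],M[0,1])))
E
```

```text
[0.63531676 0.13103639 0.10726321] [-0.004  0.01   0.929] -3.193457286831417
```

servo_tool(
  moves=[
    [[0,0.01,0.1],[0,0,0]],
    [[0,0,0.3],[0,0,0]],
    [[0,0,0.25],[0,0,0]],
    [[0,0,0.13],[0,0,0]],
    [[0,0,0.05],[0,0,0]],
    [[0,0,0.03],[0,0,0]],
    [[0,0,0],[0,0,0]],
    [[0,0,0],[0,0,0]],
  ],
)

```text
clock: 31.18
eef_pos: [0.636, 0.1308, 0.0812]
eef_rot: [2.283, 2.158, 0.0]
force: [0.0, -0.3, -2.7]
grip_width: 0.0596
grip_force: 20.0
```

servo_tool(
  moves=[
    [[0,0,0.03],[0,0,0]],
    [[0,0,0.03],[0,0,0]],
    [[0,0,0.02],[0,0,0]],
    [[0,0,0],[0,0,0]],
    [[0,0,0],[0,0,0]],
  ],
)

```text
clock: 31.6
eef_pos: [0.6361, 0.1308, 0.0794]
eef_rot: [2.283, 2.158, 0.001]
force: [-1.6, 0.3, 4.8]
grip_width: 0.0596
grip_force: 20.0
```

servo_tool(
  moves=[
    [[0,0,0],[0,0,0]],
    [[0,0,0],[0,0,0]],
    [[0,0,0],[0,0,0]],
    [[0,0,0],[0,0,0]],
    [[0,0,-0.3],[0,0,0]],
    [[0,0,-0.7],[0,0,0]],
    [[0,0,-0.8],[0,0,0]],
    [[0,0,-0.7],[0,0,0]],
    [[0,0,-0.4],[0,0,0]],
    [[0,-0.2,-0.1],[0,0,0]],
  ],
  gripper=1,
)

```text
clock: 32.43
eef_pos: [0.6319, 0.1313, 0.1717]
eef_rot: [2.281, 2.156, 0.007]
force: [0.3, 0.4, -0.3]
grip_width: 0.0918
grip_force: 0.0
```

servo_tool(
  moves=[
    [[-0.1,-0.6,0],[0,0,0]],
    [[-0.12,-0.9,0],[0,0,0]],
    [[-0.12,-0.9,0],[0,0,0]],
    [[-0.12,-0.9,0],[0,0,0]],
    [[-0.12,-0.9,0],[0,0,0]],
    [[-0.12,-0.9,0],[0,0,0]],
    [[-0.12,-0.8,0],[0,0,0]],
    [[0,-0.41,0.3],[0,0,0]],
    [[0,0,0.3],[0,0,0]],
    [[0,0,0],[0,0,0]],
  ],
)

```text
clock: 33.27
eef_pos: [0.4379, 0.1168, 0.1489]
eef_rot: [-2.281, -2.158, 0.003]
force: [0.1, -0.3, 0.7]
grip_width: 0.0915
grip_force: 0.0
```

```bash
python3 - <<'E'
from h import *
o=observe();M=R.from_rotvec(o["eef_rot"]).as_matrix()
d=np.array([.4395,.1172,.035])-o["eef_pos"];print(o["eef_pos"],(M.T@d/.03).round(3),np.degrees(np.arctan2(M[1,1],M[0,1])))
E
```

```text
[0.43791643 0.11682795 0.14893237] [0.018 0.061 3.798] -3.1834034728260048
```

servo_tool(
  moves=[
    [[0,0.03,0.2],[0,0,0]],
    [[0,0,0.5],[0,0,0]],
    [[0,0,0.7],[0,0,0]],
    [[0,0,0.7],[0,0,0]],
    [[0,0,0.7],[0,0,0]],
    [[0,0,0.5],[0,0,0]],
    [[0,0,0.3],[0,0,0]],
    [[0,0,0.12],[0,0,0]],
    [[0,0,0],[0,0,0]],
    [[0,0,0],[0,0,0]],
  ],
)

```text
clock: 34.1
eef_pos: [0.441, 0.1172, 0.0393]
eef_rot: [2.283, 2.158, 0.001]
force: [0.3, -0.1, -0.6]
grip_width: 0.0919
grip_force: 0.0
```

servo_tool(
  moves=[
    [[0,0,0],[0,0,0]],
    [[0,0,0],[0,0,0]],
    [[0,0,0],[0,0,0]],
    [[0,0,0],[0,0,0]],
    [[0,0,0],[0,0,0]],
    [[0,0,0],[0,0,0]],
    [[0,0,0],[0,0,0]],
    [[0,0,0],[0,0,0]],
  ],
  gripper=-1,
  squeeze=20,
)

```text
clock: 34.77
eef_pos: [0.4404, 0.1171, 0.0394]
eef_rot: [2.283, 2.158, 0.0]
force: [-1.4, -0.3, 5.7]
grip_width: 0.0618
grip_force: 20.0
```

servo_tool(
  moves=[
    [[0,0,-0.2],[0,0,0]],
    [[0,0,-0.6],[0,0,0]],
    [[0,0,-0.8],[0,0,0]],
    [[0,0,-0.8],[0,0,0]],
    [[0,0,-0.6],[0,0,0]],
    [[-0.1,0.24,-0.33],[0,0,0]],
    [[-0.25,0.55,0],[0,0,0]],
    [[-0.35,0.8,0],[0,0,0]],
    [[-0.35,0.8,0],[0,0,0]],
    [[-0.35,0.8,0],[0,0,0]],
  ],
)

```text
clock: 35.6
eef_pos: [0.5342, 0.0692, 0.1393]
eef_rot: [2.282, 2.159, 0.0]
force: [1.1, -0.4, -2.1]
grip_width: 0.062
grip_force: 20.0
```

servo_tool(
  moves=[
    [[-0.35,0.8,0],[0,0,0]],
    [[-0.35,0.8,0],[0,0,0]],
    [[-0.3,0.75,0],[0,0,0]],
    [[-0.13,0.5,0],[0,0,0]],
    [[0,0.2,0.2],[0,0,0]],
    [[0,0,0.5],[0,0,0]],
    [[0,0,0.5],[0,0,0]],
    [[0,0,0],[0,0,0]],
    [[0,0,0],[0,0,0]],
    [[0,0,0],[0,0,0]],
  ],
)

```text
clock: 36.43
eef_pos: [0.6228, 0.0311, 0.1034]
eef_rot: [-2.282, -2.159, 0.0]
force: [-0.1, 0.3, -2.3]
grip_width: 0.0617
grip_force: 20.0
```

```bash
python3 - <<'E'
from h import *
o=observe();M=R.from_rotvec(o["eef_rot"]).as_matrix()
d=np.array([.6231,.0307,.0754])-o["eef_pos"];print(o["eef_pos"],(M.T@d/.03).round(3),np.degrees(np.arctan2(M[1,1],M[0,1])))
E
```

```text
[0.62275113 0.03107179 0.10339808] [-0.012  0.012  0.933] -3.1969566401165177
```

servo_tool(
  moves=[
    [[-0.01,0,0.1],[0,0,0]],
    [[0,0,0.3],[0,0,0]],
    [[0,0,0.25],[0,0,0]],
    [[0,0,0.13],[0,0,0]],
    [[0,0,0.06],[0,0,0]],
    [[0,0,0.05],[0,0,0]],
    [[0,0,0],[0,0,0]],
    [[0,0,0],[0,0,0]],
  ],
)

```text
clock: 37.1
eef_pos: [0.6231, 0.0305, 0.0763]
eef_rot: [2.283, 2.158, 0.0]
force: [-0.4, 0.4, -2.7]
grip_width: 0.0617
grip_force: 20.0
```

servo_tool(
  moves=[
    [[0,0,0.02],[0,0,0]],
    [[0,0,0.02],[0,0,0]],
    [[0,0,0],[0,0,0]],
    [[0,0,0],[0,0,0]],
  ],
)

```text
clock: 37.43
eef_pos: [0.6232, 0.0305, 0.0754]
eef_rot: [2.283, 2.158, 0.001]
force: [-0.7, -0.7, 0.9]
grip_width: 0.0616
grip_force: 20.0
```

servo_tool(
  moves=[
    [[0,0,0.02],[0,0,0]],
    [[0,0,0],[0,0,0]],
    [[0,0,0],[0,0,0]],
  ],
)

```text
clock: 37.68
eef_pos: [0.6233, 0.0305, 0.0754]
eef_rot: [2.282, 2.158, 0.001]
force: [-3.1, 0.3, 7.3]
grip_width: 0.0618
grip_force: 20.0
```

servo_tool(
  moves=[
    [[0,0,0],[0,0,0]],
    [[0,0,0],[0,0,0]],
    [[0,0,0],[0,0,0]],
    [[0,0,0],[0,0,0]],
    [[0,0,-0.3],[0,0,0]],
    [[0,0,-0.7],[0,0,0]],
    [[0,0,-0.9],[0,0,0]],
    [[0,0,-0.9],[0,0,0]],
    [[0,0,-0.9],[0,0,0]],
    [[0,0,-0.9],[0,0,0]],
  ],
  gripper=1,
)

```text
clock: 38.52
eef_pos: [0.6228, 0.0305, 0.2144]
eef_rot: [2.283, 2.158, 0.0]
force: [1.2, 0.0, 0.7]
grip_width: 0.0917
grip_force: 0.0
```

servo_tool(
  moves=[
    [[-0.4,-0.1,-0.4],[0,0,0]],
    [[-0.9,-0.3,0],[0,0,0]],
    [[-0.9,-0.3,0],[0,0,0]],
    [[-0.9,-0.3,0],[0,0,0]],
    [[-0.9,-0.3,0],[0,0,0]],
    [[-0.9,-0.3,0],[0,0,0]],
    [[-0.9,-0.3,0],[0,0,0]],
    [[-0.9,-0.3,0],[0,0,0]],
    [[-0.9,-0.3,0],[0,0,0]],
    [[-0.9,-0.3,0],[0,0,0]],
  ],
)

```text
clock: 39.35
eef_pos: [0.5233, -0.2211, 0.2242]
eef_rot: [-2.283, -2.158, 0.001]
force: [0.5, -0.5, 0.5]
grip_width: 0.0919
grip_force: 0.0
```

servo_tool(
  moves=[
    [[-0.9,-0.4,0],[0,0,0]],
    [[-0.9,-0.4,0],[0,0,0]],
    [[-0.9,-0.4,0],[0,0,0]],
    [[-0.9,-0.4,0],[0,0,0]],
    [[-0.9,-0.4,0],[0,0,0]],
    [[-0.5,-0.2,0],[0,0,0]],
    [[0,0,0],[0,0,0]],
    [[0,0,0],[0,0,0]],
    [[0,0,0],[0,0,0]],
  ],
)

```text
clock: 40.1
eef_pos: [0.4502, -0.365, 0.2242]
eef_rot: [-2.283, -2.157, -0.0]
force: [-0.1, -0.1, -0.3]
grip_width: 0.0916
grip_force: 0.0
```

```bash
python3 - <<'E'
from h import *
import pickle
t=cam("top");pickle.dump(t,open("top9.pkl","wb"));o=observe();print(o["clock"],o["eef_pos"])
t0=pickle.load(open("top0.pkl","rb"))
f=lambda s:cv2.convertScaleAbs(cv2.resize(s["image"][155:345,110:460],(540,293)),alpha=1.6)
cv2.imwrite("pics/t9.png",np.vstack([f(t0),f(t)]))
for s in (t0,t):
    h=cv2.cvtColor(s["image"],cv2.COLOR_BGR2HSV);k=cv2.morphologyEx(cv2.inRange(h,(3,90,45),(22,255,255)),cv2.MORPH_OPEN,np.ones((3,3)))
    for q in cv2.findContours(k,0,2)[0]:
        if cv2.contourArea(q)>300:
            r=cv2.minAreaRect(q)
            if 200<r[0][0]<400 : print(np.round(r[0],1),np.round(r[1]),round(r[2],1),onz(s,*r[0],.13).round(3))
    c=cv2.HoughCircles(cv2.resize(cv2.cvtColor(s["image"],6)[165:225,245:300],None,fx=4,fy=4),3,1,100,param1=100,param2=20,minRadius=40,maxRadius=65);print(c)
E
```

```text
40.15 [ 0.45053216 -0.3646817   0.22427336]
[339.4 207.3] [50. 26.] 6.2 [ 0.602 -0.123  0.13 ]
[227.9 186. ] [35. 27.] 6.3 [0.634 0.13  0.13 ]
[[[103.5 110.5  62. ]]]
[357.3 283.6] [51. 28.] 2.4 [ 0.436 -0.17   0.13 ]
[228.3 185.2] [35. 27.] 6.8 [0.636 0.129 0.13 ]
[[[104.5 115.5  44.9]]]
```

View pics/t9.png

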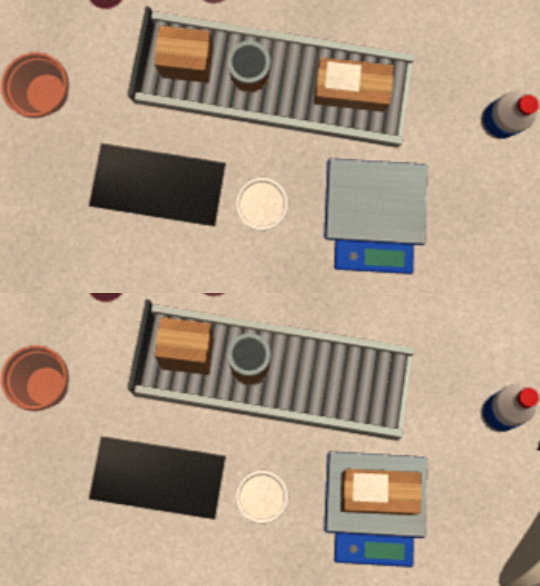

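The picture shows the cartons and canister as asked: the tall carton and canister are back within about 2 mm, and the long carton is centred on the scale. The bystanders haven't moved.

```bash
python3 -c "
from bench import finish_job
print(finish_job())"
```

```text
the job is handed in; nothing more can be done
None
```

The job is handed in at about 40 s on the robot's clock: the long carton was rolled to the end stop and set centred on the scale, the tall carton and canister are back within about 2 mm of where they started, and nothing else on the bench was moved.

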